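Change over the ring castings in the locking forceps

ROBOT

A 6-joint arm with a two-finger parallel gripper is mounted at the origin on the work surface. World frame = base frame: x ahead of the robot, y to its left, z up, the work surface at z = 0. Lengths are in m, angles in rad, forces in N, time in s.
With the tool pointing down it reaches from about 0.325 to 1 m from the base axis. Payload 5.1 kg.
Tool frame: the origin (TCP) lies on the centre line of the jaws, within the pads' length; the fingertips stand 11 mm ahead of it and the grasp point (between the pads) lies 8 mm behind it; z points along the fingers, y is the line along which they close (so a half turn about z gives the same grasp; the last joint's range is limited). The gripper opens to 85 mm and grips with 20 to 120 N. Pads are 22 mm wide; open, the fingers measure 114 mm over their backs; the gripper's body (76 mm by 85 mm) begins 54 mm behind the grasp point. The pads swing forward as they close: fully open they stand 13 mm farther back than shut.
Start: joints at [-1.293, 0.124, 1.65, -0, 1.367, -0.083], TCP at [0.229, -0.608, 0.242] pointing down, gripper open.
Joint ranges: [-2.61, 2.61], [-1.02, 2.33], [0.03, 2.71], [-1.35, 4.49], [0.32, 2.68], [-2.91, 2.91]. Speed limits (rad/s): [2.57, 2.57, 3.14, 3.14, 3.14, 3.14].

INTERFACE

Orientations are given as a unit quaternion [w, x, y, z].
In Python, from workcell import bot gives the robot as it stands. The module is installed in compiled form; this text tells all that it offers.
- The arm moves only by the shell command python3 -m handwheel 'ROWS' [OPENING] [FORCE]. ROWS is JSON, one flat list of numbers, 4 for each row, row after row: the shift along the world's x, y, z normalised to -1 to 1, where 1 is 0.3 m, then the turn about the world's z normalised to -1 to 1, where 1 is pi rad. In form: [x, y, z, turn, x, y, z, turn, ...]. A call has 1 to 10 rows; each row shifts and turns the commanded pose from where the row before left it; what a row does not reach is not made up. A row lasts 1/8 s, in which the tool goes at most 62.5 mm and 10.7 degrees, less where a joint would pass 70% of its speed; a pose out of reach is approached as far as the arm can. A call with a number of a shift or a turn outside -1 to 1 is refused whole. A call with a gripper value outside its range is refused whole. OPENING is the gripper's target within -1 to 1 (shut at 1, half-way at 0, fully open at -1), set as the call begins (- or left out, the last holds). The fingers move at their own pace and stop on an object; FORCE is the grip in N (left out, the last holds). Time passes only in rows, so rows that do not move let the fingers close. It gives the time, the measured TCP pose, the force, the opening and the grip force at its end, in the units of the state.
- bot.state(): the state, without advancing time (a new reading comes with each control period).
- bot.read_camera(name): name is "side" or "top"; returns a dict with "pixels" (420x560x3 uint8, red, green, blue), "fx", "fy", "cx", "cy" (pixels), "position" and "attitude" of the camera in the world. Camera axes: x right, y up, looking along -z (the intrinsics and any distortion apply to the point x, -y, -z); pixel columns grow to the right and rows downward; lengths in m; the calibration is good to about 2 mm. A picture is of the moment at which its call begins. There is no depth.
- bot.hand_in(): hands the job in; it is judged then, once.
The state is a dict: "clock": time; "joint_positions": joint angles; "dq": joint speeds; "tau": joint torques, N m; "position": TCP position; "tool_rot": TCP orientation; "contact_force": force on the tool from outside, world axes, zero at the start; "wrist_torque": the same for the moment, N m; "gripper_width": finger opening in m; "gripper_force": force on a finger pad.
Only numpy, scipy, OpenCV 4.12 (cv2) and the standard library are available. Lean on these libraries where they do the work, as an engineer would, in place of code of your own. Each camera call takes 0.05 s, during which the arm holds its last target. There are 200 camera calls.

TASK

Change over the two holding stands: stand every polished yellow ring upright in the blue tray, both those still locked in the forceps and those left standing in front of the jaws (press the forceps' free finger ring down to let the ratchet go). Then set one raw grey casting upright in each pair of forceps, gripped by its sprue, and squeeze the handles until the ratchet locks. Leave everything else on the bench where it is.

Things in the scene. Friction and masses are not known exactly. Their poses are not given: they have to be found in the camera images.
- stand_a: holding stand, fixed: green iron foot 100 x 52 x 12 mm with steel locking forceps lying flat, 28 mm above the bench (all heights above the bench). Origin on the bench under the forceps' pivot; +x runs along the jaws to their tips, handles run to -x; z up. The fixed half has its jaw at +y and its handle at -y; the moving half has its jaw at -y and its handle at +y
- forceps_a (a joint): opening of forceps a, rad: 0 = handles squeezed to the stop, 0.34 = open, held so by a light spring (1 to 3 N at the rings). A two-tooth ratchet 73 mm behind the pivot: squeezed past a tooth it snaps in and stays, at about 0.09 to 0.10 (first tooth) or 0.03 to 0.05 (second); either grips a sprue firmly, as the jaws flex. Starts locked on the first tooth, empty or holding a ring
- grip_a (a point): grip point of stand_a: x = 48 mm, y = 0, 28 mm high. Jaws reach from x = 12 to 62 mm, 24 to 32 mm high, fixed jaw face at y = +4 mm. Gap here about 18 mm open. The castings' buttons pass under the jaws, not between them: castings go in and out level, standing on the bench or a few mm off it, through the mouth at the tips (button is clear of the tips from x = 85 mm outwards)
- handles_a (a point): between the handle shanks of stand_a, where to squeeze: x = -55 mm, y = 0, 28 mm high. Round shanks 7 mm thick, the fixed one centred at y = -12 mm, the moving one at y = +12 mm shut, +30 mm open. Over both: 31 mm shut, 36 locked, 49 open. Squeezing to the stop on a sprue takes 14 N here. A free handle dragged down by the fingers keeps the ratchet off: bring it level before letting go
- ring_a (a point): centre of the top of the moving handle's finger ring on stand_a (27 mm across, hole 13 mm, 31.5 mm high), 92 mm behind the pivot; moves with the handle. Pressed straight down, sideways to the forceps, it gives 3 to 4 mm under 2 to 3 N (at most 7 mm): the ratchet lets go and it springs 20 to 25 mm towards +y. The fixed ring lies at x = -92, y = -17 mm
- stand_b: holding stand, fixed: blue iron foot 100 x 52 x 12 mm with steel locking forceps lying flat, 28 mm above the bench (all heights above the bench). Origin on the bench under the forceps' pivot; +x runs along the jaws to their tips, handles run to -x; z up. The fixed half has its jaw at +y and its handle at -y; the moving half has its jaw at -y and its handle at +y
- forceps_b (a joint): opening of forceps b, rad: 0 = handles squeezed to the stop, 0.34 = open, held so by a light spring (1 to 3 N at the rings). A two-tooth ratchet 73 mm behind the pivot: squeezed past a tooth it snaps in and stays, at about 0.09 to 0.10 (first tooth) or 0.03 to 0.05 (second); either grips a sprue firmly, as the jaws flex. Starts locked on the first tooth, empty or holding a ring
- grip_b (a point): grip point of stand_b: x = 48 mm, y = 0, 28 mm high. Jaws reach from x = 12 to 62 mm, 24 to 32 mm high, fixed jaw face at y = +4 mm. Gap here about 18 mm open. The castings' buttons pass under the jaws, not between them: castings go in and out level, standing on the bench or a few mm off it, through the mouth at the tips (button is clear of the tips from x = 85 mm outwards)
- handles_b (a point): between the handle shanks of stand_b, where to squeeze: x = -55 mm, y = 0, 28 mm high. Round shanks 7 mm thick, the fixed one centred at y = -12 mm, the moving one at y = +12 mm shut, +30 mm open. Over both: 31 mm shut, 36 locked, 49 open. Squeezing to the stop on a sprue takes 14 N here. A free handle dragged down by the fingers keeps the ratchet off: bring it level before letting go
- ring_b (a point): centre of the top of the moving handle's finger ring on stand_b (27 mm across, hole 13 mm, 31.5 mm high), 92 mm behind the pivot; moves with the handle. Pressed straight down, sideways to the forceps, it gives 3 to 4 mm under 2 to 3 N (at most 7 mm): the ratchet lets go and it springs 20 to 25 mm towards +y. The fixed ring lies at x = -92, y = -17 mm
- polished_1: bright yellow polished ring on its sprue, upright on a round button foot 32 mm across, 9 mm thick; straight sprue 8 mm thick up to 46 mm; on top a signet ring on edge, 24 mm across, 10 mm wide along y (flat sides at +y and -y), centre 57 mm up; 71 mm tall, 60 to 110 g. Origin under the foot, z up the sprue; if present, starts gripped in stand_a
- polished_2: bright yellow polished ring on its sprue, upright on a round button foot 32 mm across, 9 mm thick; straight sprue 8 mm thick up to 46 mm; on top a signet ring on edge, 24 mm across, 10 mm wide along y (flat sides at +y and -y), centre 57 mm up; 71 mm tall, 60 to 110 g. Origin under the foot, z up the sprue; if present, starts gripped in stand_b
- polished_3: bright yellow polished ring on its sprue, upright on a round button foot 32 mm across, 9 mm thick; straight sprue 8 mm thick up to 46 mm; on top a signet ring on edge, 24 mm across, 10 mm wide along y (flat sides at +y and -y), centre 57 mm up; 71 mm tall, 60 to 110 g. Origin under the foot, z up the sprue; if present, starts standing before the jaw tips of stand_a
- polished_4: bright yellow polished ring on its sprue, upright on a round button foot 32 mm across, 9 mm thick; straight sprue 8 mm thick up to 46 mm; on top a signet ring on edge, 24 mm across, 10 mm wide along y (flat sides at +y and -y), centre 57 mm up; 71 mm tall, 60 to 110 g. Origin under the foot, z up the sprue; if present, starts standing before the jaw tips of stand_b
- raw_1: dull dark grey raw ring casting on its sprue, upright on a round button foot 32 mm across, 9 mm thick; straight sprue 8 mm thick up to 46 mm; on top a signet ring on edge, 24 mm across, 10 mm wide along y (flat sides at +y and -y), centre 57 mm up; 71 mm tall, 60 to 110 g. Origin under the foot, z up the sprue; starts on the cork mat
- raw_2: dull dark grey raw ring casting on its sprue, upright on a round button foot 32 mm across, 9 mm thick; straight sprue 8 mm thick up to 46 mm; on top a signet ring on edge, 24 mm across, 10 mm wide along y (flat sides at +y and -y), centre 57 mm up; 71 mm tall, 60 to 110 g. Origin under the foot, z up the sprue; starts on the cork mat
- tray: blue plastic tray for the polished rings, fixed, 150 mm (x) by 120 mm (y), walls 22 mm high and 4 mm thick, floor 4 mm; origin under its centre
- jar: bystander, to be left where it is: glass jar with green cap, 64 mm wide, 85 mm tall; origin under its centre
- jar_lid: bystander, to be left where it is: red jar lid, 52 mm across, 12 mm high, lying between the stands; origin under its centre
- needle_file: bystander, to be left where it is: needle file with wooden handle, 180 mm long, lying near the robot; origin under its centre
- doming_block: bystander, to be left where it is: steel doming block, 55 x 55 x 32 mm; origin under its centre
- tape_roll: bystander, to be left where it is: pink tape roll, 64 mm across, 18 mm high; origin under its centre
- wax_block: bystander, to be left where it is: green carving-wax block, 70 x 35 x 20 mm; origin under its centre
- pliers: bystander, to be left where it is: red-handled pliers, 140 mm long, lying flat; origin under its centre
Things that resemble listed ones, but are neither listed nor needed, are in the scene too. What is shaped like the polished_3 but pink or turquoise is not meant. Leave any green look-alike of the raw_1 alone.

How it is judged:
By the outcome, as a careful person would: the job done as asked, in the order asked, and still so for the second after the job is handed in, with the robot touching nothing.
Of polished_1, polished_2, polished_3, polished_4 only 2 to 4 are there at a start; the rules pass over those that are not, and their reading is None.
At some moment in a run one of raw_1, raw_2, polished_3, polished_4 may be knocked a few centimetres aside while the robot is not near it.
It also fails if it takes over 208 s, if anything falls off the work surface, if the arm or the gripper's body presses on something with over 40 N, if the wrist force passes 120 N, or if a joint passes its speed limit or range.

## Working session

There is one attempt and no reset: what is moved stays moved. The work goes in short steps, Python scripts to look and compute and a shell command to move; the robot and the scene stay as the last step left them, time stands still between calls to the robot, and variables do not carry over. Pictures are saved under pics/ and viewed, at most 14 in all, crops included, and the job is handed in when it is done.

```bash
mkdir -p pics; cat > h.py <<'E'
import numpy as np, cv2, sys
from workcell import bot
from scipy.spatial.transform import Rotation as R
def cam(n):
    c=bot.read_camera(n); return c
def rot(c):
    a=np.array(c["attitude"],float)
    return a if a.shape==(3,3) else R.from_quat(a[[1,2,3,0]]).as_matrix()
def ray(c,u,v):
    d=np.array([(u-c["cx"])/c["fx"],-(v-c["cy"])/c["fy"],-1.0])
    return np.array(c["position"]),rot(c)@d
def onz(c,u,v,z):
    p,d=ray(c,u,v); return p+d*(z-p[2])/d[2]
def proj(c,P):
    q=rot(c).T@(np.array(P)-np.array(c["position"]))
    return c["cx"]+c["fx"]*q[0]/-q[2], c["cy"]-c["fy"]*q[1]/-q[2]
def save(c,name,box=None,s=1):
    im=c["pixels"][...,::-1]
    if box: im=im[box[1]:box[3],box[0]:box[2]]
    cv2.imwrite("pics/"+name,cv2.resize(im,None,fx=s,fy=s,interpolation=cv2.INTER_CUBIC))
E
python3 - <<'E'
from h import *
for n in("top","side"):
    c=cam(n); save(c,n+"0.png",None,1.42); print({k:v for k,v in c.items() if k!="pixels"})
print(bot.state())
E
```

```text
{'fx': 383.8805715880224, 'fy': 383.8805715880224, 'cx': 283.36415260574705, 'cy': 208.25008806764143, 'position': array([ 0.38701619, -0.01010582,  0.97404639]), 'attitude': array([ 0.77218638,  0.07994521, -0.06722925, -0.62675129])}
{'fx': 518.7525265242796, 'fy': 518.7525265242796, 'cx': 284.3013517071846, 'cy': 209.3958423975006, 'position': array([0.40620991, 1.01126663, 0.68543127]), 'attitude': array([-0.0764818 , -0.03381719,  0.48792365,  0.86887136])}
{'clock': 0.1, 'joint_positions': array([-1.29259272e+00,  1.24469345e-01,  1.65158006e+00, -3.11642433e-05,
        1.36750404e+00, -8.26175276e-02]), 'dq': array([-0.00143497, -0.00213453, -0.00333755,  0.00043462, -0.00038945,
        0.00079426]), 'tau': array([-3.57460231e-04, -4.24930394e+01, -3.66654003e+01, -1.14290115e-04,
        3.93434704e-03, -9.17894880e-06]), 'position': array([ 0.22928067, -0.60763109,  0.24113166]), 'tool_rot': array([-9.74222138e-04,  9.83769066e-01,  1.79436514e-01, -1.10908422e-04]), 'contact_force': array([ 0.30573329,  0.37819667, -0.60442462]), 'wrist_torque': array([0.01421949, 0.0051896 , 0.00327165]), 'gripper_force': 0.0, 'gripper_width': 0.08542382074750503}
```

View pics/top0.png

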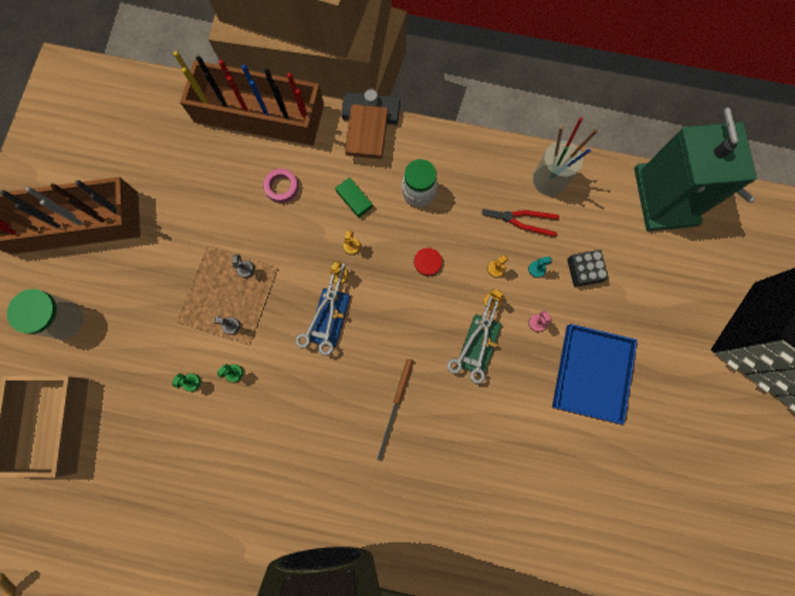

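View pics/side0.png

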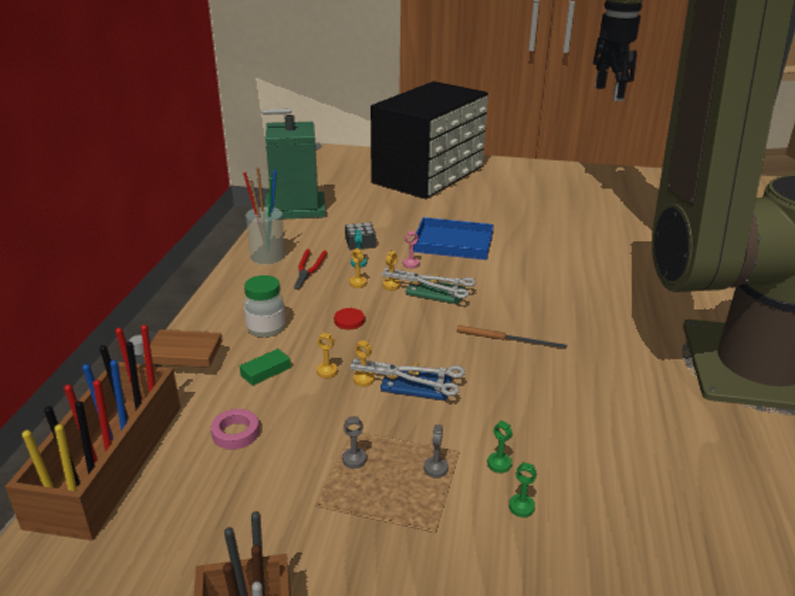

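The top view (scaled 1.42×) shows stand B (blue foot) at about (325,310) and stand A (green foot) at about (480,340). Each stand holds a yellow ring, at (338,270) and (494,297), and has another in front, at (351,242) and (498,266). The raw greys are on the mat at (242,266) and (228,324), and the tray is at (595,373). Pink, turquoise and green look-alikes are also present.

```bash
cat > m.py <<'E'
from h import *
def blobs(c,lo,hi,mn=12):
    hsv=cv2.cvtColor(c["pixels"],cv2.COLOR_RGB2HSV); m=cv2.inRange(hsv,np.array(lo),np.array(hi))
    n,l,s,ce=cv2.connectedComponentsWithStats(m)
    return [(s[i].tolist(),ce[i].round(1).tolist()) for i in range(1,n) if s[i][4]>=mn],m
E
python3 - <<'E'
from m import *
t=cam("top"); s=cam("side")
save(t,"tb.png",(195,155,375,275),4.4); save(s,"sb.png",(225,150,345,350),3)
for n,c in(("t",t),("s",s)):
    np.savez(n+".npz",**c)
    print(n,"yellow",blobs(c,(19,150,110),(28,255,255))[0])
    print(n,"blue",blobs(c,(105,150,50),(125,255,255),60)[0])
E
```

```text
t yellow [([243, 162, 10, 12, 37], [246.8, 166.9]), ([241, 170, 11, 9, 45], [245.4, 174.8]), ([350, 180, 7, 8, 19], [352.6, 183.1]), ([233, 184, 6, 9, 30], [235.6, 187.6]), ([344, 184, 10, 11, 39], [346.8, 189.6]), ([347, 204, 7, 7, 29], [349.8, 206.9]), ([341, 207, 4, 8, 18], [342.0, 210.4])]
t blue [([170, 46, 16, 32, 73], [177.4, 59.8]), ([236, 206, 10, 15, 100], [240.4, 212.5]), ([221, 213, 11, 21, 118], [226.8, 224.4]), ([232, 224, 9, 20, 104], [235.7, 232.2]), ([389, 229, 59, 69, 3019], [418.7, 263.0])]
s yellow [([246, 175, 12, 28, 160], [251.5, 190.2]), ([272, 177, 8, 14, 65], [275.0, 182.7]), ([270, 196, 11, 9, 75], [274.6, 199.7]), ([223, 234, 15, 33, 231], [229.3, 252.2]), ([250, 239, 12, 18, 99], [255.3, 246.5]), ([249, 261, 14, 11, 107], [255.1, 266.6]), ([39, 299, 14, 47, 223], [45.0, 321.8]), ([16, 303, 20, 40, 203], [24.6, 322.4])]
s blue [([291, 153, 56, 29, 1224], [319.3, 167.3]), ([77, 254, 12, 48, 221], [82.6, 275.9]), ([58, 256, 9, 27, 89], [62.3, 265.8]), ([268, 266, 47, 15, 339], [289.6, 273.4])]
```

View pics/tb.png

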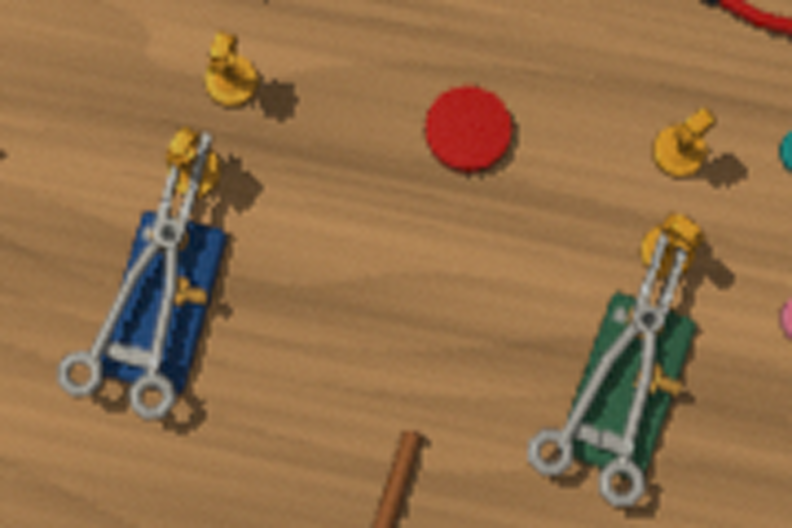

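View pics/sb.png

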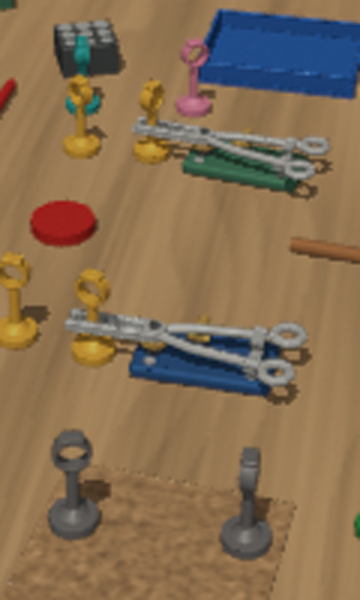

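The top crop shows the finger rings, in crop pixels (moving / fixed): B (80,373) / (152,396) and A (551,452) / (622,482). The pivots are B (168,232) and A (649,319), and the free feet are polished_4 (230,80) and polished_3 (680,150). The side crop shows the matching rings at B (275,372) / (289,334) and A (299,168) / (313,144).

```bash
cat >> m.py <<'E'
def T(x,y): return (x+.5)/4.4-.5+195,(y+.5)/4.4-.5+155
def S(x,y): return (x+.5)/3-.5+225,(y+.5)/3-.5+150
def tri(t,a,s,b):
    p,d=ray(t,*a); q,e=ray(s,*b); d/=np.linalg.norm(d); e/=np.linalg.norm(e)
    k=np.linalg.lstsq(np.c_[d,-e],q-p,rcond=None)[0]; A=p+k[0]*d; B=q+k[1]*e
    return ((A+B)/2*1000).round(1),round(np.linalg.norm(A-B)*1000,1)
E
python3 - <<'E'
from m import *
t=dict(np.load("t.npz")); s=dict(np.load("s.npz"))
pts={"Bmov":((80,373),(275,372)),"Bfix":((152,396),(289,334)),"Bpiv":((168,232),(154,328)),"Amov":((551,452),(299,168)),"Afix":((622,482),(313,144)),"Apiv":((649,319),(209,133)),
"p3head":((702,124),(82,92)),"p4head":((225,47),(13,272)),"p1head":((680,232),(151,98)),"p2head":((183,145),(92,288))}
for k,(a,b) in pts.items(): print(k,tri(t,T(*a),s,S(*b)), "top-on-z", (onz(t,*T(*a),.057 if 'head' in k else .0315)*1000).round(1), "side",(onz(s,*S(*b),.057 if 'head' in k else .0315)*1000).round(1))
for k,(a,b) in {"p3foot":((680,150),(82,144)),"p4foot":((230,80),(15,330))}.items(): print(k,(onz(t,*T(*a),.007)*1000).round(1),(onz(s,*S(*b),.007)*1000).round(1))
for k,a in {"r1":(73,515),"r2":(246,535),"p1foot":(152,149),"p2foot":(92,349)}.items(): print(k,(onz(s,*S(*a),.007)*1000).round(1))
print("tray",(onz(t,418.7,263,.012)*1000).round(1))
save(t,"raw.png",(120,165,270,285),5)
# grey raw masks
E
```

```text
Bmov (array([470.3, 182.5,  28.1]), np.float64(1.9)) top-on-z [470.9 181.8  31.5] side [469.  186.9  31.5]
Bfix (array([465.7, 139.7,  29. ]), np.float64(2.4)) top-on-z [466.7 139.3  31.5] side [464.2 143.2  31.5]
Bpiv (array([558.8, 152.4,  30.5]), np.float64(2.1)) top-on-z [559.7 152.3  31.5] side [557.5 153.9  31.5]
Amov (array([481.2, -84.9,  29.5]), np.float64(1.9)) top-on-z [481.9 -84.8  31.5] side [480.  -81.4  31.5]
Afix (array([ 473.3, -126.6,   29.3]), np.float64(1.3)) top-on-z [ 473.8 -126.3   31.5] side [ 472.4 -122.6   31.5]
Apiv (array([ 563.9, -125.1,   31.4]), np.float64(5.8)) top-on-z [ 566.8 -125.1   31.5] side [ 560.9 -124.2   31.5]
p3head (array([ 675. , -132.1,   55.8]), np.float64(5.7)) top-on-z [ 677.6 -131.8   57. ] side [ 671.5 -128.5   57. ]
p4head (array([663.6, 140.9,  57.1]), np.float64(5.3)) top-on-z [666.4 141.2  57. ] side [660.8 141.7  57. ]
p1head (array([ 612.9, -130.4,   56.6]), np.float64(1.6)) top-on-z [ 613.7 -130.3   57. ] side [ 612.  -129.4   57. ]
p2head (array([603.5, 151. ,  58. ]), np.float64(3.2)) top-on-z [605.4 151.3  57. ] side [602.1 150.1  57. ]
p3foot [ 675.  -128.4    7. ] [ 671.8 -126.4    7. ]
p4foot [662.1 141.9   7. ] [661.  142.8   7. ]
r1 [578.  319.2   7. ]
r2 [470.7 316.9   7. ]
p1foot [ 610.8 -129.7    7. ]
p2foot [601.9 154.3   7. ]
tray [ 520.7 -329.9   12. ]
```

View pics/raw.png

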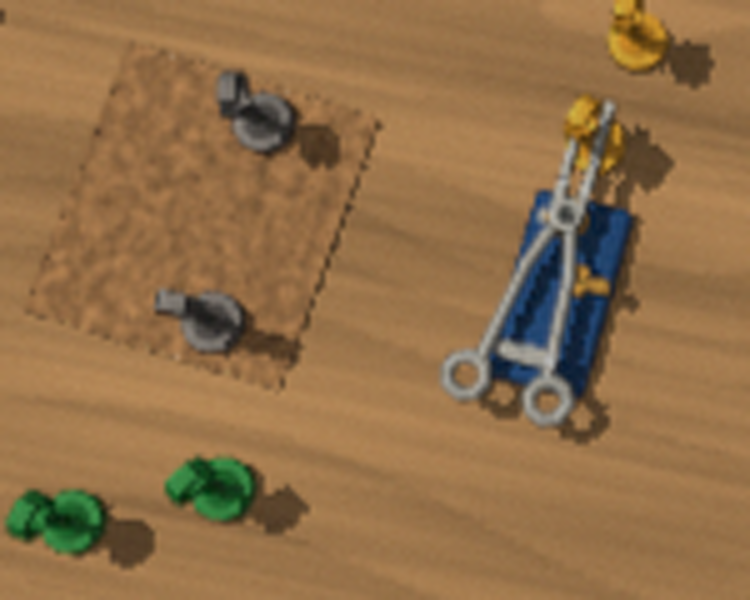

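The raw castings sit on the cork mat: feet in the crop at (262,122) and (212,322), heads leaning to the upper left, and the green look-alikes below. Next I fit the stand poses, the tray and the head directions.

```bash
python3 - <<'E'
from m import *
t=dict(np.load("t.npz")); s=dict(np.load("s.npz"))
L=np.array([[-90,25.7],[-92,-17],[0,0],[48,0]])
W={"A":[[480.8,-84.3],[473.3,-125.5],[564,-124.8],[612.9,-130]],"B":[[470.3,182.8],[465.7,140.3],[558.8,152.3],[602.5,152]]}
for k,w in W.items():
    w=np.array(w); a=L-L.mean(0); b=w-w.mean(0)
    y=np.arctan2((a[:,0]*b[:,1]-a[:,1]*b[:,0]).sum(),(a*b).sum()); Rm=np.array([[np.cos(y),-np.sin(y)],[np.sin(y),np.cos(y)]])
    o=w.mean(0)-Rm@L.mean(0); print(k,"yaw",np.degrees(y).round(1),"o",o.round(1),"res",(w-(L@Rm.T+o)).round(1).tolist())
    for n,p in {"grip":(48,-1.5),"out":(95,-2),"hand":(-55,0),"ring":(-90,25.7)}.items(): print(n,(Rm@p+o).round(1))
for n,c,z in(("t",t,.022),("s",s,.022)):
    _,m=blobs(c,(105,150,50),(125,255,255)); cs,_=cv2.findContours(m,0,2); b=max(cs,key=cv2.contourArea)
    q=np.array([onz(c,*p[0],z)[:2]*1000 for p in cv2.convexHull(b)],np.float32); print("tray",n,cv2.minAreaRect(q))
hs={"p3":(674,-130),"p4":(663,141.5),"p1":(613,-130),"p2":(603,152),"r1":(578,319),"r2":(471,317)}
for k,(x,y) in hs.items():
    for n,c in(("t",t),("s",s)):
        hsv=cv2.cvtColor(c["pixels"],cv2.COLOR_RGB2HSV)
        m=cv2.inRange(hsv,(17,130,80),(30,255,255)) if k[0]=="p" else cv2.inRange(hsv,(0,0,0),(180,70,170))
        u,v=proj(c,(x/1000,y/1000,.06)); vv,uu=np.nonzero(m); r=7 if n=="t" else 9
        k2=(abs(uu-u)<r)&(abs(vv-v)<r)&((vv<v+ (3 if n=="t" else 9)))
        P=np.array([onz(c,a,b,.062)[:2]*1000 for a,b in zip(uu[k2],vv[k2])]).reshape(-1,2)
        if n=="t" and len(P)>5:
            w,V=np.linalg.eigh(np.cov(P.T)); print(k,"long axis deg",np.degrees(np.arctan2(V[1,1],V[0,1])).round(0)%180,"sd",np.sqrt(w).round(1),"mean",P.mean(0).round(1),len(P))
        elif len(P): print(k,"side width px",np.ptp(uu[k2])+1,"24mm=",(c["fx"]*.024/np.linalg.norm(np.array(c["position"])-(x/1000,y/1000,.06))).round(1))
E
```

```text
A yaw -8.9 o [ 565.5 -123.5] res [[0.2, -0.1], [1.3, 0.5], [-1.5, -1.3], [-0.0, 0.9]]
grip [ 612.7 -132.4]
out [ 659.1 -140.2]
hand [ 511.2 -115. ]
ring [480.6 -84.2]
B yaw -2.5 o [557.7 153.2] res [[1.4, -0.0], [0.7, 0.1], [1.1, -0.9], [-3.2, 0.9]]
grip [605.6 149.6]
out [652.5 147.1]
hand [502.8 155.6]
ring [468.9 182.8]
tray t ((520.8968505859375, -326.4726867675781), (123.25929260253906, 148.0571746826172), 88.15451049804688)
tray s ((518.7779541015625, -308.64862060546875), (151.78228759765625, 147.66529846191406), 88.23987579345703)
p3 long axis deg 131.0 sd [3.9 7.7] mean [ 674.1 -126.2] 56
p3 side width px 9 24mm= 9.4
p4 long axis deg 69.0 sd [5.1 6.5] mean [662.5 139.8] 57
p4 side width px 13 24mm= 11.3
p1 long axis deg 95.0 sd [4.7 7.6] mean [ 612.9 -129. ] 65
p1 side width px 9 24mm= 9.4
p2 long axis deg 5.0 sd [5.4 5.9] mean [603.7 150.3] 53
p2 side width px 13 24mm= 11.5
r1 long axis deg 76.0 sd [4.7 8.2] mean [577.9 316.2] 65
r1 side width px 12 24mm= 13.1
r2 long axis deg 89.0 sd [3.8 9.1] mean [472.1 313. ] 65
r2 side width px 6 24mm= 13.3
```

```bash
python3 - <<'E'
from m import *
t=dict(np.load("t.npz")); s=dict(np.load("s.npz"))
hs={"p3":(674,-129),"p4":(662,141.5),"p1":(613,-130),"p2":(603,152),"r1":(578,319),"r2":(471,317)}
rows=[]
for c,zs in((t,.04),(s,.04)):
    r=[]
    for k,(x,y) in hs.items():
        u,v=[int(round(q)) for q in proj(c,(x/1000,y/1000,zs))]
        im=cv2.resize(c["pixels"][v-17:v+17,u-13:u+13,::-1],None,fx=5,fy=5,interpolation=cv2.INTER_CUBIC)
        # world x (red) / y (green) dir ticks
        for d,col in(((.012,0),(0,0,255)),((0,.012),(0,255,0))):
            a=proj(c,(x/1000,y/1000,.0)); b=proj(c,(x/1000+d[0],y/1000+d[1],.0)); dd=(np.array(b)-a)*5
            cv2.line(im,(20,150),(int(20+dd[0]),int(150+dd[1])),col,1)
        r.append(im)
    rows.append(np.hstack(r))
cv2.imwrite("pics/heads.png",np.vstack(rows))
E
```

```text
(no output)
```

View pics/heads.png

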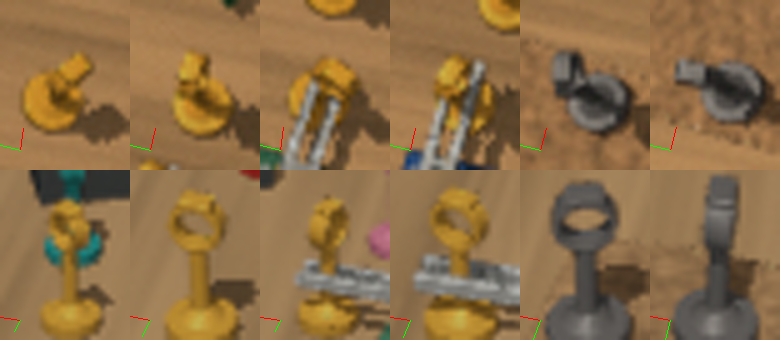

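Head directions (normal to the flats): p3 about 48°, p4 about 100°, p1 about 50°, p2 slanted, r1 about 98° and r2 about 4°. Moving to polished_3 first.

```bash
python3 -m handwheel '[0.124,0.133,0,-0.035,0.124,0.133,0,-0.035,0.124,0.133,0,-0.035,0.124,0.133,0,-0.035,0.124,0.133,0,-0.035,0.124,0.133,0,-0.035,0.124,0.133,0,-0.035,0.124,0.133,0,-0.035,0.124,0.133,0,-0.035,0.124,0.133,0,-0.035]' 0 30; python3 -m handwheel '[0,0,0,0]'
```

```text
clock: 1.45
position: [0.6024, -0.2076, 0.2421]
tool_rot: [0.0, 0.932, -0.363, -0.0]
contact_force: [-0.3, -0.7, -0.5]
gripper_width: 0.0426
gripper_force: 0.0
clock: 1.58
position: [0.6031, -0.2063, 0.2418]
tool_rot: [-0.0, 0.933, -0.359, -0.0]
contact_force: [0.6, -0.4, -0.4]
gripper_width: 0.0428
gripper_force: 0.0
```

```bash
python3 -m handwheel '[0.118,0.129,-0.2,0,0.118,0.129,-0.2,0,0,0,0,0,0,0,-0.113,0,0,0,-0.113,0,0,0,0,0]'; python3 -m handwheel '[0,0,0,0,0,0,0,0,0,0,0,0,0,0,0,0,0,0,0,0]' 1 30; python3 - <<'E'
from h import *
t=cam("side"); save(t,"g3.png",(200,120,340,225),5)
E
```

```text
clock: 2.33
position: [0.6563, -0.15, 0.0804]
tool_rot: [0.0, 0.932, -0.362, -0.0]
contact_force: [-0.3, -0.7, 1.1]
gripper_width: 0.0424
gripper_force: 0.0
clock: 2.95
position: [0.6569, -0.1484, 0.0804]
tool_rot: [-0.0, 0.933, -0.361, -0.0]
contact_force: [-0.2, -0.5, -0.7]
gripper_width: -0.0002
gripper_force: 0.0
```

View pics/g3.png

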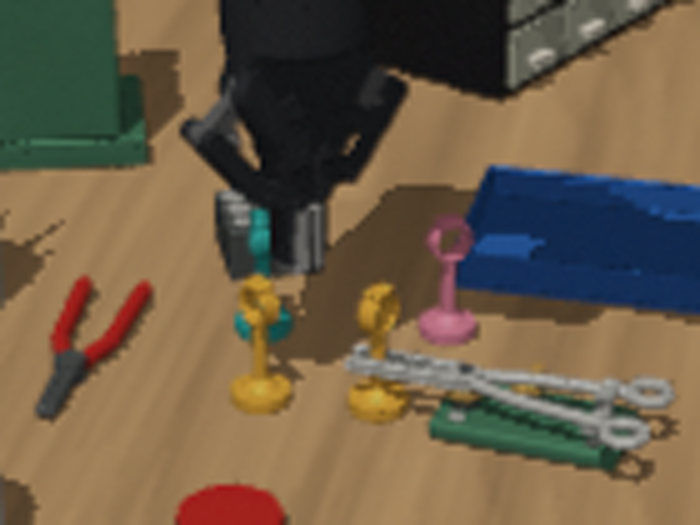

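The diagonal rows were clipped at 62.5 mm, so the gripper closed short of the ring with nothing touched. I'll raise it, reopen and approach again with smaller rows.

```bash
python3 -m handwheel '[0,0,0.15,0,0,0,0,0]'; python3 -m handwheel '[0.057,0.064,0,0,0,0,0,0,0,0,0,0,0,0,0,0]' 0; python3 -m handwheel '[0,0,-0.13,0,0,0,-0.11,0,0,0,0,0]'; python3 -m handwheel '[0,0,0,0,0,0,0,0,0,0,0,0,0,0,0,0,0,0,0,0]' 1 30
```

```text
clock: 3.25
position: [0.6598, -0.1492, 0.1303]
tool_rot: [-0.0, 0.933, -0.361, 0.004]
contact_force: [0.7, 0.2, 0.6]
gripper_width: -0.0001
gripper_force: 0.0
clock: 3.75
position: [0.6736, -0.1292, 0.1245]
tool_rot: [0.0, 0.933, -0.361, -0.001]
contact_force: [0.4, -0.9, -0.3]
gripper_width: 0.0423
gripper_force: 0.0
clock: 4.12
position: [0.6711, -0.1288, 0.0494]
tool_rot: [0.0, 0.932, -0.361, -0.004]
contact_force: [-0.8, 0.4, -0.2]
gripper_width: 0.0428
gripper_force: 0.0
clock: 4.75
position: [0.6756, -0.1297, 0.0559]
tool_rot: [-0.0, 0.933, -0.361, 0.002]
contact_force: [0.0, -0.6, 6.6]
gripper_width: 0.009
gripper_force: 33.2
```

```bash
python3 -m handwheel '[0,0,0.15,0,0,0,0.15,0,-0.076,-0.15,0,0,-0.076,-0.15,0,0,-0.076,-0.15,0,0,-0.076,-0.15,0,0,-0.076,-0.15,0,0,0,0,0,0,0,0,0,0]'; python3 -m handwheel '[0,0,-0.13,0,0,0,-0.1,0,0,0,-0.03,0,0,0,-0.015,0,0,0,-0.008,0,0,0,0,0,0,0,0,0]'
```

```text
clock: 5.88
position: [0.5599, -0.354, 0.1432]
tool_rot: [-0.0, 0.932, -0.361, -0.0]
contact_force: [-0.4, -0.2, -1.5]
gripper_width: 0.009
gripper_force: 32.3
clock: 6.75
position: [0.5608, -0.3547, 0.0599]
tool_rot: [0.0, 0.933, -0.361, 0.001]
contact_force: [0.4, 1.2, 1.7]
gripper_width: 0.0094
gripper_force: 32.7
```

```bash
python3 -m handwheel '[0,0,0,0,0,0,0,0,0,0,0,0,0,0,0.15,0,0,0,0.18,0]' 0.3; python3 -m handwheel '[0.034,0.166,0,0.029,0.034,0.166,0,0.029,0.034,0.166,0,0.029,0.034,0.166,0,0.029,0.034,0.166,0,0.029,0.034,0.166,0,0.029,0.034,0.166,0,0.029,0.034,0.166,0,0.029,0.034,0.166,0,0.029,0.034,0.166,0,0.029]' 0; python3 -m handwheel '[0,0,0,0,0,0,0,0]'; python3 - <<'E'
from m import *
t=cam("side"); np.savez("s1.npz",**t); save(t,"tray1.png",(200,110,360,230),4.5)
m=blobs(t,(19,150,110),(28,255,255))[0]; print(m)
E
```

```text
clock: 7.38
position: [0.559, -0.3535, 0.1565]
tool_rot: [-0.001, 0.933, -0.361, -0.002]
contact_force: [0.7, -0.3, 0.5]
gripper_width: 0.03
gripper_force: 0.0
clock: 8.62
position: [0.6622, 0.1454, 0.1574]
tool_rot: [0.0, 0.996, 0.088, 0.0]
contact_force: [0.3, -1.1, 0.5]
gripper_width: 0.043
gripper_force: 0.0
clock: 8.88
position: [0.6618, 0.1434, 0.1572]
tool_rot: [0.0, 0.996, 0.086, -0.0]
contact_force: [0.4, 0.0, 1.4]
gripper_width: 0.0427
gripper_force: 0.0
[([302, 142, 10, 24, 112], [306.7, 154.9]), ([272, 177, 7, 14, 66], [275.0, 182.4]), ([270, 196, 11, 9, 65], [275.0, 200.1]), ([223, 234, 14, 33, 236], [229.3, 251.9]), ([250, 239, 12, 18, 105], [255.2, 246.5]), ([249, 261, 14, 11, 119], [255.4, 266.3]), ([38, 299, 15, 47, 233], [45.0, 321.8]), ([16, 303, 20, 40, 215], [24.7, 322.4])]
```

View pics/tray1.png

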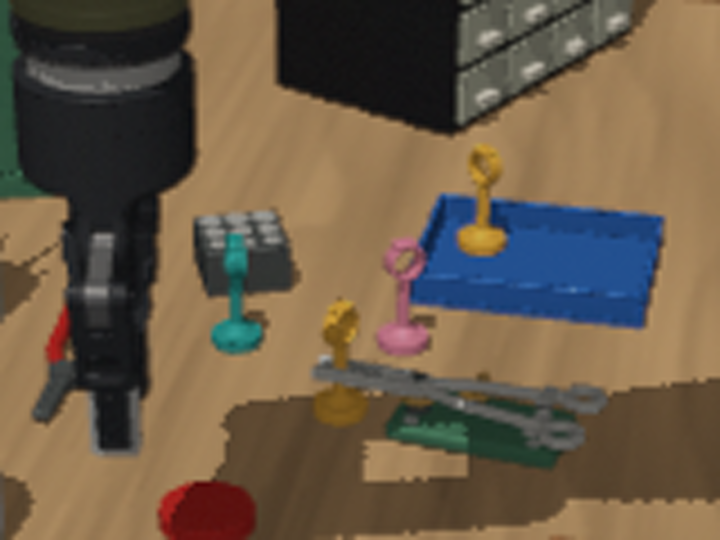

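polished_3 stands upright in the tray at crop (483,200), and polished_4 is unmoved. Grasping polished_4 and taking it to the tray.

```bash
python3 -m handwheel '[0,-0.005,-0.17,0,0,0,-0.12,0,0,0,-0.05,0,0,0,0,0]'; python3 -m handwheel '[0,0,0,0,0,0,0,0,0,0,0,0,0,0,0,0,0,0,0,0]' 1 30; python3 -m handwheel '[0,0,0.15,0,0,0,0.15,0,-0.03,-0.16,0,0,-0.03,-0.16,0,0,-0.03,-0.16,0,0,-0.03,-0.16,0,0,-0.03,-0.16,0,0,-0.03,-0.16,0,0,-0.03,-0.16,0,0,-0.03,-0.16,0,0]'
```

```text
clock: 9.43
position: [0.6615, 0.1412, 0.0547]
tool_rot: [0.0, 0.996, 0.085, -0.001]
contact_force: [0.0, 0.3, 0.4]
gripper_width: 0.0429
gripper_force: 0.0
clock: 10.05
position: [0.6635, 0.1423, 0.0579]
tool_rot: [0.0, 0.996, 0.086, 0.002]
contact_force: [-0.9, -0.4, 6.5]
gripper_width: 0.0092
gripper_force: 34.0
clock: 11.3
position: [0.5895, -0.243, 0.1455]
tool_rot: [-0.0, 0.996, 0.086, 0.0]
contact_force: [0.5, 0.0, -0.6]
gripper_width: 0.0094
gripper_force: 33.2
```

```bash
python3 -m handwheel '[-0.122,-0.124,0,0,-0.122,-0.124,0,0,-0.122,-0.124,0,0,0,0,0,0,0,0,0,0,0,0,-0.13,0,0,0,-0.1,0,0,0,-0.03,0,0,0,-0.015,0,0,0,-0.006,0]';python3 -m handwheel '[0,0,0,0]'
```

```text
clock: 12.55
position: [0.4813, -0.3536, 0.0624]
tool_rot: [0.001, 0.996, 0.086, 0.001]
contact_force: [-0.0, -0.6, -0.6]
gripper_width: 0.0091
gripper_force: 33.1
clock: 12.68
position: [0.481, -0.3538, 0.0624]
tool_rot: [0.001, 0.996, 0.086, 0.001]
contact_force: [-0.1, -0.4, -0.8]
gripper_width: 0.0093
gripper_force: 33.1
```

```bash
python3 -m handwheel '[0,0,-0.006,0,0,0,0,0]'; python3 -m handwheel '[0,0,0,0,0,0,0,0,0,0,0,0,0,0,0.15,0,0,0,0.15,0]' 0.3; python3 -m handwheel '[0,0.18,0,0,0,0.18,0,0,0,0.18,0,0,0,0.18,0,0,0,0.18,0,0,0,0,0,0,0,0,0,0]' 1; python3 - <<'E'
from m import *
t=cam("top"); np.savez("t1.npz",**t); save(t,"t1.png",(300,165,460,285),4.5)
E
```

```text
clock: 12.92
position: [0.4811, -0.3541, 0.0619]
tool_rot: [0.001, 0.996, 0.086, 0.001]
contact_force: [-2.1, 1.8, 6.8]
gripper_width: 0.0093
gripper_force: 34.3
clock: 13.55
position: [0.4797, -0.3529, 0.1494]
tool_rot: [-0.001, 0.996, 0.086, -0.001]
contact_force: [0.6, -0.2, 1.1]
gripper_width: 0.0299
gripper_force: 0.0
clock: 14.42
position: [0.4803, -0.0835, 0.1494]
tool_rot: [0.0, 0.996, 0.086, 0.0]
contact_force: [-0.2, 0.7, 0.5]
gripper_width: -0.0002
gripper_force: 0.0
```

View pics/t1.png

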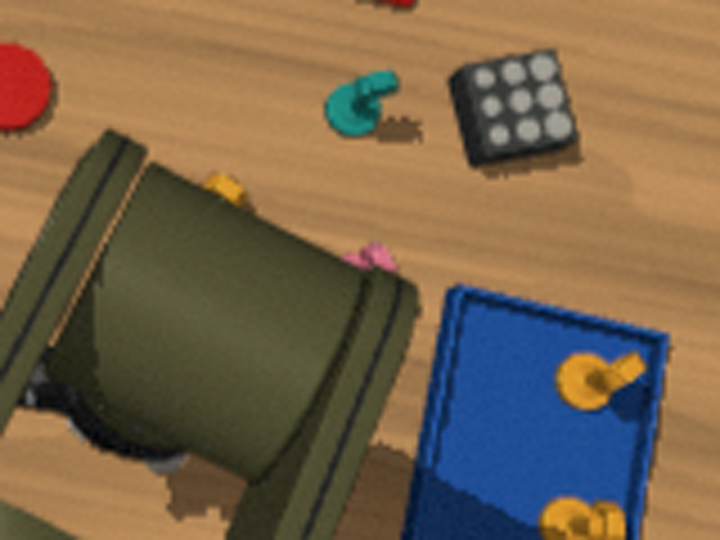

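Both rings stand upright in the tray, at crop (585,380) and (575,520). Now pressing ring A.

```bash
python3 -m handwheel '[0,0,-0.17,0,0,0,-0.15,0,0,0,-0.03,0,0,0,0,0]'; python3 -m handwheel '[0,0,-0.01,0,0,0,0,0]';  python3 -m handwheel '[0,0,-0.01,0,0,0,0,0]'; python3 -m handwheel '[0,0,-0.006,0,0,0,0,0]'
```

```text
clock: 14.98
position: [0.4805, -0.0842, 0.0447]
tool_rot: [-0.0, 0.996, 0.085, -0.0]
contact_force: [1.0, 0.3, -0.5]
gripper_width: -0.0001
gripper_force: 0.0
clock: 15.22
position: [0.4814, -0.0838, 0.043]
tool_rot: [0.001, 0.996, 0.086, 0.001]
contact_force: [-0.0, 0.0, -0.4]
gripper_width: -0.0003
gripper_force: 0.0
clock: 15.48
position: [0.4808, -0.0835, 0.039]
tool_rot: [0.0, 0.996, 0.086, 0.001]
contact_force: [0.2, -1.1, 2.0]
gripper_width: 0.0
gripper_force: 0.6
clock: 15.72
position: [0.4806, -0.0835, 0.0369]
tool_rot: [0.0, 0.996, 0.086, 0.0]
contact_force: [0.9, -1.8, 2.8]
gripper_width: -0.0004
gripper_force: 0.9
```

```bash
python3 -m handwheel '[0,0,-0.005,0,0,0,0,0]'; python3 -m handwheel '[0,0,0.05,0,0,0,0.15,0,0,0,0.15,0,0,0,0,0]'; python3 - <<'E'
from m import *
t=cam("side"); np.savez("s2.npz",**t); save(t,"s2.png",(245,160,350,230),7)
E
```

```text
clock: 15.98
position: [0.4804, -0.0835, 0.0352]
tool_rot: [0.0, 0.996, 0.086, 0.0]
contact_force: [0.8, -1.6, 2.2]
gripper_width: -0.0001
gripper_force: 1.3
clock: 16.48
position: [0.4828, -0.0838, 0.1452]
tool_rot: [0.001, 0.996, 0.086, 0.004]
contact_force: [0.6, -0.1, -0.5]
gripper_width: 0.0002
gripper_force: 0.0
```

View pics/s2.png

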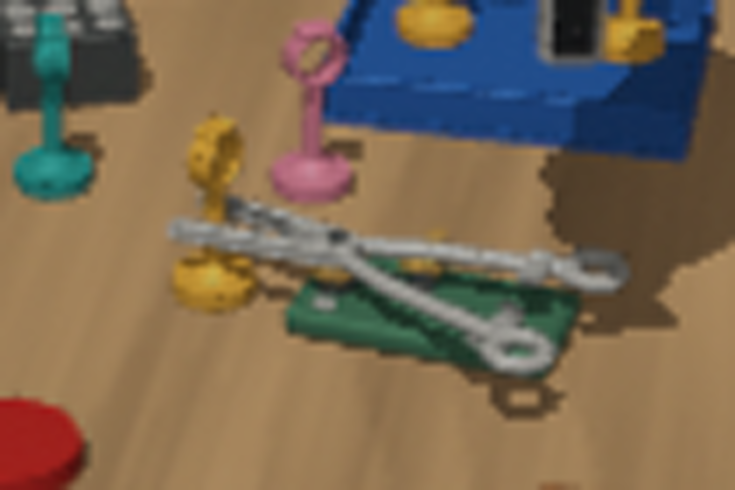

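Forceps A are open (moving handle swung out) and polished_1 stands free. Releasing B the same way.

```bash
python3 -m handwheel '[-0.009,0.178,0,0,-0.009,0.178,0,0,-0.009,0.178,0,0,-0.009,0.178,0,0,-0.009,0.178,0,0,0,0,0,0]' 1; python3 -m handwheel '[0,0,-0.17,0,0,0,-0.14,0,0,0,-0.03,0,0,0,0,0]'; python3 -m handwheel '[0,0,-0.008,0,0,0,-0.008,0,0,0,-0.008,0,0,0,-0.006,0,0,0,0,0]';  python3 -m handwheel '[0,0,0.05,0,0,0,0.15,0,0,0,0.15,0,0,0,0,0]'; python3 - <<'E'
from m import *
t=cam("side"); np.savez("s3.npz",**t); save(t,"s3.png",(215,220,335,300),6)
E
```

```text
clock: 17.27
position: [0.4648, 0.1862, 0.1383]
tool_rot: [0.0, 0.996, 0.089, -0.002]
contact_force: [-0.0, -1.0, 0.2]
gripper_width: -0.0
gripper_force: 0.0
clock: 17.77
position: [0.4666, 0.1834, 0.0382]
tool_rot: [-0.0, 0.996, 0.086, -0.001]
contact_force: [-0.7, 1.0, 2.5]
gripper_width: -0.0001
gripper_force: 1.1
clock: 18.4
position: [0.4687, 0.1844, 0.0315]
tool_rot: [-0.001, 0.996, 0.086, 0.002]
contact_force: [-2.3, 2.2, 10.8]
gripper_width: 0.0
gripper_force: 5.4
clock: 18.9
position: [0.4691, 0.1841, 0.1386]
tool_rot: [-0.0, 0.996, 0.086, 0.004]
contact_force: [-0.4, -0.3, -0.4]
gripper_width: -0.0001
gripper_force: 0.0
```

View pics/s3.png

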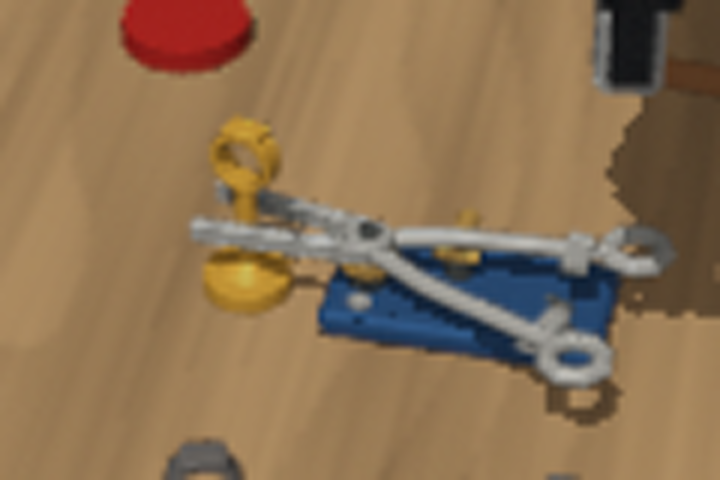

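B is open too, with polished_2 free and upright (head at crop (245,152)). Grasping polished_2.

```bash
python3 -m handwheel '[0.149,-0.037,0,-0.047,0.149,-0.037,0,-0.047,0.149,-0.037,0,-0.047,0,0,0,0,0,0,0,0]' 0; python3 -m handwheel '[0,0,-0.15,0,0,0,-0.1,0,0,0,-0.03,0,0,0,0,0]'; python3 -m handwheel '[0,0,0,0,0,0,0,0,0,0,0,0,0,0,0,0,0,0,0,0]' 1 30
```

```text
clock: 19.58
position: [0.5992, 0.1501, 0.1319]
tool_rot: [0.001, 0.991, -0.135, -0.002]
contact_force: [0.7, -0.4, -0.2]
gripper_width: 0.043
gripper_force: 0.0
clock: 20.08
position: [0.5999, 0.1506, 0.0499]
tool_rot: [0.0, 0.991, -0.134, -0.001]
contact_force: [0.3, -0.4, 0.2]
gripper_width: 0.0427
gripper_force: 0.0
clock: 20.7
position: [0.6021, 0.1506, 0.052]
tool_rot: [-0.0, 0.991, -0.135, 0.001]
contact_force: [-1.3, -0.9, 5.6]
gripper_width: 0.0096
gripper_force: 30.4
```

```bash
python3 -m handwheel '[0,-0.008,0.018,0,0.07,-0.004,0,0,0.07,-0.003,0,0,0.07,-0.004,0,0,0,0,0,0]'; python3 -m handwheel '[0,0,0.15,0,0,0,0.15,0,-0.037,-0.165,0,0,-0.037,-0.165,0,0,-0.037,-0.165,0,0,-0.037,-0.165,0,0,-0.037,-0.165,0,0,-0.037,-0.165,0,0,-0.037,-0.165,0,0,-0.037,-0.165,0,0]';python3 -m handwheel '[-0.037,-0.165,0,0,0,0,0,0,0,0,0,0]'
```

```text
clock: 21.32
position: [0.6645, 0.1442, 0.0553]
tool_rot: [0.0, 0.991, -0.135, -0.0]
contact_force: [0.6, 0.4, -1.0]
gripper_width: 0.0093
gripper_force: 29.5
clock: 22.58
position: [0.5735, -0.2522, 0.1451]
tool_rot: [-0.0, 0.991, -0.135, -0.001]
contact_force: [0.8, -0.2, -1.1]
gripper_width: 0.0092
gripper_force: 29.5
clock: 22.95
position: [0.5632, -0.3001, 0.1449]
tool_rot: [-0.001, 0.991, -0.135, -0.001]
contact_force: [-0.6, 0.4, -1.0]
gripper_width: 0.0098
gripper_force: 29.6
```

```bash
python3 -m handwheel '[0,0,-0.13,0,0,0,-0.1,0,0,0,-0.045,0,0,0,-0.01,0,0,0,-0.008,0,0,0,0,0]'; python3 -m handwheel '[0,0,-0.006,0,0,0,0,0]'
```

```text
clock: 23.7
position: [0.5647, -0.3012, 0.0589]
tool_rot: [0.0, 0.991, -0.135, 0.001]
contact_force: [0.3, -0.4, -1.0]
gripper_width: 0.0091
gripper_force: 29.6
clock: 23.95
position: [0.564, -0.301, 0.0561]
tool_rot: [0.0, 0.991, -0.135, 0.0]
contact_force: [-0.2, -0.5, -1.1]
gripper_width: 0.0093
gripper_force: 29.6
```

```bash
python3 -m handwheel '[0,0,-0.006,0,0,0,0,0]'; python3 -m handwheel '[0,0,0,0,0,0,0,0,0,0,0,0,0,0,0.15,0,0,0,0.15,0]' 0.3;  python3 -m handwheel '[0.041,0.142,0,-0.034,0.041,0.142,0,-0.034,0.041,0.142,0,-0.034,0.041,0.142,0,-0.034,0,0,0,0,0,0,0,0]' 0
```

```text
clock: 24.2
position: [0.5643, -0.3011, 0.056]
tool_rot: [0.0, 0.991, -0.135, 0.0]
contact_force: [-4.1, 1.9, 7.3]
gripper_width: 0.0098
gripper_force: 31.0
clock: 24.82
position: [0.5634, -0.3005, 0.1439]
tool_rot: [-0.0, 0.991, -0.135, -0.001]
contact_force: [0.2, 0.9, 0.5]
gripper_width: 0.0299
gripper_force: 0.0
clock: 25.58
position: [0.6131, -0.1306, 0.1438]
tool_rot: [0.0, 0.94, -0.341, -0.0]
contact_force: [0.4, 0.2, 0.4]
gripper_width: 0.0427
gripper_force: 0.0
```

```bash
python3 -m handwheel '[0,0,-0.15,0,0,0,-0.1,0,0,0,-0.04,0,0,0,0,0]'; python3 -m handwheel '[0,0,0,0,0,0,0,0,0,0,0,0,0,0,0,0,0,0,0,0]' 1 30
```

```text
clock: 26.08
position: [0.6127, -0.1312, 0.0564]
tool_rot: [0.0, 0.94, -0.342, -0.001]
contact_force: [-0.5, -1.1, 0.1]
gripper_width: 0.0428
gripper_force: 0.0
clock: 26.7
position: [0.614, -0.1321, 0.0593]
tool_rot: [0.001, 0.94, -0.342, 0.002]
contact_force: [-2.3, -4.0, 3.0]
gripper_width: 0.0222
gripper_force: 29.3
```

The grip stalled at 22 mm, so the ring sits the other way round. In the earlier top crop its bar runs right-down, so its normal is about 157°. I'll release and turn.

```bash
python3 -m handwheel '[0,0,0,0,0,0,0,0,0,0,0,0,0,0,0.15,0,0,0,0.1,0]' 0; python3 - <<'E'
from m import *
print(bot.state()["joint_positions"].round(2)); t=cam("side"); np.savez("s4.npz",**t); save(t,"s4.png",(240,140,340,220),7)
E
```

```text
clock: 27.32
position: [0.6136, -0.1303, 0.1336]
tool_rot: [-0.0, 0.94, -0.342, 0.001]
contact_force: [1.1, 0.4, -0.4]
gripper_width: 0.0429
gripper_force: 0.0
[-0.29  0.16  1.8   0.    1.18  1.97]
```

View pics/s4.png

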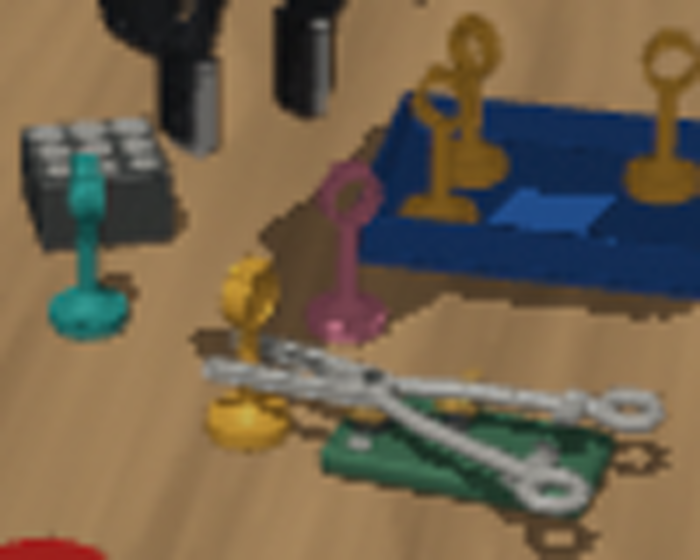

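```bash
python3 -m handwheel '[0,0,0,0.057,0,0,0,0.057,0,0,0,0.057,0,0,0,0.057,0,0,0,0.057,0,0,0,0.057,0,0,0,0.057,0,0,0,0.057,0,0,0,0.057,0,0,0,0.057]'; python3 -m handwheel '[0,0,-0.13,0,0,0,-0.1,0,0,0,-0.03,0,0,0,0,0]'; python3 -m handwheel '[0,0,0,0,0,0,0,0,0,0,0,0,0,0,0,0,0,0,0,0]' 1 30
```

```text
clock: 28.62
position: [0.6131, -0.1302, 0.1315]
tool_rot: [-0.0, 0.853, 0.522, -0.0]
contact_force: [0.3, -0.5, -0.1]
gripper_width: 0.0429
gripper_force: 0.0
clock: 29.12
position: [0.613, -0.1303, 0.0536]
tool_rot: [-0.0, 0.854, 0.52, -0.0]
contact_force: [-0.3, -0.7, 0.2]
gripper_width: 0.0426
gripper_force: 0.0
clock: 29.75
position: [0.6144, -0.1308, 0.0557]
tool_rot: [0.001, 0.854, 0.52, 0.001]
contact_force: [0.7, 0.1, 6.2]
gripper_width: 0.0089
gripper_force: 34.6
```

```bash
python3 -m handwheel '[0,-0.01,0.018,0,0.066,-0.01,0,0,0.066,-0.01,0,0,0.066,-0.01,0,0,0,0,0,0]'; python3 -m handwheel '[0,0,0.15,0,0,0,0.15,0,-0.129,-0.104,0,0,-0.129,-0.104,0,0,-0.129,-0.104,0,0,-0.129,-0.104,0,0,-0.129,-0.104,0,0,0,0,0,0,0,0,0,0]'; python3 -m handwheel '[0,0,-0.13,0,0,0,-0.1,0,0,0,-0.045,0,0,0,-0.01,0,0,0,-0.008,0,0,0,0,0]'
```

```text
clock: 30.38
position: [0.6728, -0.1427, 0.0588]
tool_rot: [-0.0, 0.854, 0.52, -0.0]
contact_force: [-0.4, -0.2, -1.0]
gripper_width: 0.0091
gripper_force: 33.8
clock: 31.5
position: [0.4785, -0.298, 0.1491]
tool_rot: [-0.0, 0.855, 0.519, 0.0]
contact_force: [-0.5, 0.2, -0.0]
gripper_width: 0.0094
gripper_force: 33.8
clock: 32.25
position: [0.4798, -0.2989, 0.0626]
tool_rot: [0.001, 0.854, 0.52, 0.0]
contact_force: [-0.5, -0.6, -0.7]
gripper_width: 0.0091
gripper_force: 33.8
```

```bash
python3 -m handwheel '[0,0,-0.008,0,0,0,-0.006,0,0,0,-0.003,0,0,0,0,0]'; python3 -m handwheel '[0,0,0,0,0,0,0,0,0,0,0,0,0,0,0.15,0,0,0,0.15,0]' 0.3; python3 -m handwheel '[0,0.19,0,-0.038,0,0.19,0,-0.038,0,0.19,0,-0.038,0,0.19,0,-0.038,0,0.19,0,-0.038,0,0.19,0,-0.038,0,0.19,0,-0.038,0,0.19,0,-0.038,0,0,0,0,0,0,0,0]' 0; python3 - <<'E'
from m import *
t=cam("top"); s=cam("side"); np.savez("t5.npz",**t); np.savez("s5.npz",**s); save(s,"s5.png",(215,120,365,350),2.6)
s0=dict(np.load("s.npz"))
for b in((235,285,262,335),(292,285,320,338)):
    x=slice(b[1],b[3]); y=slice(b[0],b[2]); d=np.abs(s["pixels"][x,y].astype(int)-s0["pixels"][x,y]).mean(); print("diff",d)
E
```

```text
clock: 32.75
position: [0.48, -0.2991, 0.0597]
tool_rot: [0.001, 0.854, 0.52, 0.0]
contact_force: [-5.2, 4.3, 13.6]
gripper_width: 0.0088
gripper_force: 36.1
clock: 33.38
position: [0.4784, -0.298, 0.1463]
tool_rot: [-0.001, 0.854, 0.52, -0.0]
contact_force: [1.0, 0.2, 1.3]
gripper_width: 0.0296
gripper_force: 0.0
clock: 34.62
position: [0.4788, 0.1574, 0.146]
tool_rot: [0.0, 0.998, 0.069, -0.0]
contact_force: [-0.1, 0.5, -1.0]
gripper_width: 0.0424
gripper_force: 0.0
diff 19.924691358024692
diff 5.808400718778077
```

View pics/s5.png

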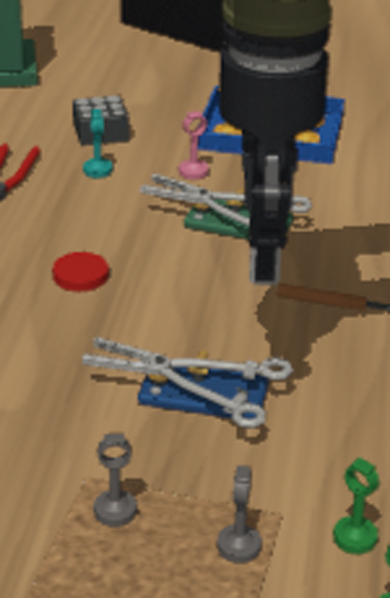

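raw_1 has been knocked: its foot is now at crop (115,508) with the head at (114,450), ring facing the camera. raw_2 is unmoved. Recomputing positions.

```bash
python3 - <<'E'
from m import *
s=dict(np.load("s5.npz")); t=dict(np.load("t5.npz"))
Q=lambda x,y:((x+.5)/2.6-.5+215,(y+.5)/2.6-.5+120)
for k,p,z in(("r1f",(115,506),.009),("r1h",(114,450),.059),("r2f",(240,542),.009),("r2h",(242,488),.059)): print(k,(onz(s,*Q(*p),z)*1000).round(1))
m=cv2.inRange(cv2.cvtColor(t["pixels"],cv2.COLOR_RGB2HSV),(0,0,0),(180,70,170))
n,l,st,ce=cv2.connectedComponentsWithStats(m)
for i in range(1,n):
    p=onz(t,*ce[i],.03)[:2]*1000
    if st[i][4]>30 and 420<p[0]<660 and 250<p[1]<380: print("top",p.round(1),st[i])
E
```

```text
r1f [563.4 299.6   9. ]
r1h [564.2 296.8  59. ]
r2f [469.9 319.2   9. ]
r2h [470.4 319.2  59. ]
top [432.2 371.9] [126 177  25 122 214]
```

```bash
python3 -m handwheel '[0.0955,0.155,0,0,0.0955,0.155,0,0,0.0955,0.155,0,0,0,0,0,0,0,0,0,0]'; python3 -m handwheel '[0,0,-0.15,0,0,0,-0.1,0,0,0,-0.04,0,0,0,0,0]'; python3 -m handwheel '[0,0,0,0,0,0,0,0,0,0,0,0,0,0,0,0,0,0,0,0]' 1 30; python3 -m handwheel '[0,0,0,0]'
```

```text
clock: 35.35
position: [0.5651, 0.2955, 0.1459]
tool_rot: [0.0, 0.998, 0.068, -0.001]
contact_force: [0.3, 0.0, -0.6]
gripper_width: 0.0427
gripper_force: 0.0
clock: 35.85
position: [0.5646, 0.2959, 0.0592]
tool_rot: [0.0, 0.998, 0.068, -0.001]
contact_force: [-0.1, 0.2, 0.5]
gripper_width: 0.0426
gripper_force: 0.0
clock: 36.48
position: [0.5662, 0.2975, 0.0612]
tool_rot: [-0.0, 0.998, 0.069, 0.001]
contact_force: [0.2, -0.7, 5.5]
gripper_width: 0.0087
gripper_force: 36.3
clock: 36.6
position: [0.5663, 0.2975, 0.0613]
tool_rot: [-0.0, 0.998, 0.069, 0.001]
contact_force: [0.1, -0.2, 5.9]
gripper_width: 0.0095
gripper_force: 36.3
```

```bash
python3 -m handwheel '[0,0,0.1,0,0,0,0.1,0,0.076,-0.125,0,0,0.076,-0.125,0,0,0.076,-0.125,0,0,0.076,-0.125,0,0,0,0,0,0,0,0,0,0]'; python3 -m handwheel '[0,0,-0.1,0,0,0,-0.09,0,0,0,0,0,0,0,0,0]'; python3 -m handwheel '[0,0,-0.006,0,0,0,0,0]'; python3 -m handwheel '[0,0,-0.006,0,0,0,0,0]'
```

```text
clock: 37.6
position: [0.6556, 0.1473, 0.1188]
tool_rot: [-0.0, 0.998, 0.069, -0.001]
contact_force: [-0.0, 0.0, 0.1]
gripper_width: 0.0094
gripper_force: 35.4
clock: 38.1
position: [0.6561, 0.148, 0.0631]
tool_rot: [-0.0, 0.998, 0.069, 0.0]
contact_force: [-0.6, 0.3, -0.2]
gripper_width: 0.0093
gripper_force: 35.8
clock: 38.35
position: [0.6564, 0.1472, 0.0612]
tool_rot: [-0.0, 0.998, 0.069, 0.0]
contact_force: [-0.2, 0.5, -0.7]
gripper_width: 0.0092
gripper_force: 35.8
clock: 38.6
position: [0.6561, 0.1469, 0.0587]
tool_rot: [0.0, 0.998, 0.069, -0.0]
contact_force: [-0.1, -0.3, -0.4]
gripper_width: 0.0091
gripper_force: 35.8
```

```bash
python3 -m handwheel '[0,-0.004,-0.003,0,-0.059,0.002,0,0,-0.059,0.003,0,0,-0.058,0.003,0,0,0,0,0,0,0,0,0,0]'; python3 -m handwheel '[0,0,-0.006,0,0,0,0,0]';  python3 -m handwheel '[0,0,-0.005,0,0,0,0,0]'; python3 - <<'E'
from m import *
t=cam("side"); save(t,"s6.png",(215,215,335,300),5.5)
E
```

```text
clock: 39.35
position: [0.6039, 0.1482, 0.0581]
tool_rot: [-0.0, 0.998, 0.069, 0.0]
contact_force: [-0.3, 0.9, -1.0]
gripper_width: 0.0091
gripper_force: 35.8
clock: 39.6
position: [0.6044, 0.1483, 0.0578]
tool_rot: [0.0, 0.998, 0.069, -0.0]
contact_force: [-4.0, -0.2, 8.1]
gripper_width: 0.0088
gripper_force: 37.1
clock: 39.85
position: [0.6049, 0.1484, 0.0577]
tool_rot: [-0.0, 0.998, 0.069, 0.001]
contact_force: [-4.8, -1.0, 13.2]
gripper_width: 0.0091
gripper_force: 37.9
```

View pics/s6.png

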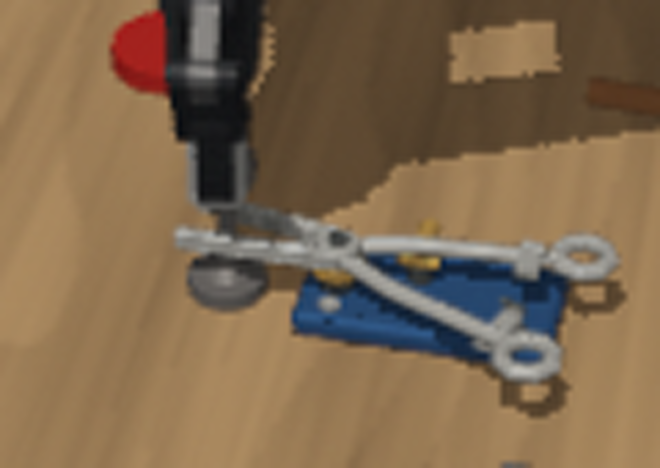

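raw_1 stands on the bench between the open jaws of B. Releasing it and going to B's handles.

```bash
python3 -m handwheel '[0,0,0.008,0,0,0,0,0]'; python3 -m handwheel '[0,0,0,0,0,0,0,0,0,0,0,0,0,0,0.15,0,0,0,0.17,0]' 0.2; python3 -m handwheel '[-0.17,0.02,0,-0.029,-0.17,0.02,0,-0.029,0,0,0,0,0,0,0,0,0,0,0,0]' -1 30; python3 - <<'E'
from m import *
s=cam("side"); np.savez("s7.npz",**s); save(s,"s7.png",(215,215,335,300),5.5)
E
```

```text
clock: 40.15
position: [0.6045, 0.1483, 0.0578]
tool_rot: [-0.0, 0.998, 0.069, 0.001]
contact_force: [-0.2, -0.8, 4.6]
gripper_width: 0.0089
gripper_force: 36.6
clock: 40.78
position: [0.6022, 0.1481, 0.1523]
tool_rot: [0.0, 0.998, 0.069, -0.002]
contact_force: [0.6, -0.6, 0.0]
gripper_width: 0.0344
gripper_force: 0.0
clock: 41.4
position: [0.5027, 0.1602, 0.1535]
tool_rot: [-0.0, 1.0, -0.022, 0.001]
contact_force: [0.5, 0.4, 0.7]
gripper_width: 0.0853
gripper_force: 0.0
```

View pics/s7.png

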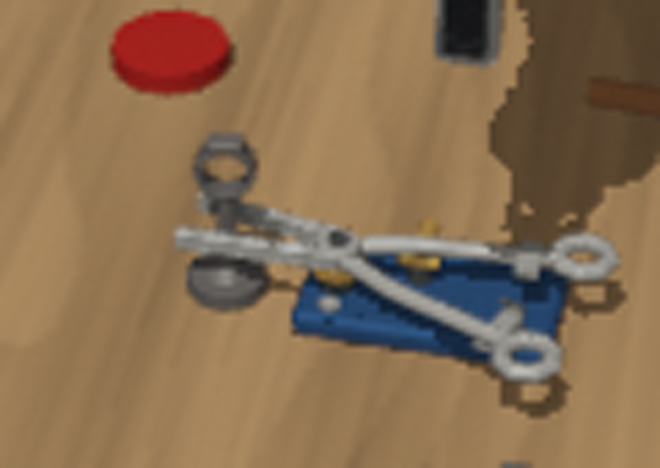

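raw_1 stands upright in B's jaws. That was my 15th viewed picture, one over the limit of 14, so from here I measure numerically and view no more.

```bash
python3 -m handwheel '[0,0,-0.17,0,0,0,-0.17,0,0,0,-0.08,0,0,0,0,0]'; python3 -m handwheel '[0,-0.008,0,0,0,-0.008,0,0,0,0,0,0]' -0.3 30; python3 -m handwheel '[0,0,0,0,0,0,0,0,0,0,0,0,0,0,0,0]' 0.2 30
```

```text
clock: 41.95
position: [0.501, 0.1598, 0.0251]
tool_rot: [0.0, 1.0, -0.023, -0.002]
contact_force: [0.2, 0.8, 0.1]
gripper_width: 0.0854
gripper_force: 0.0
clock: 42.32
position: [0.5027, 0.1558, 0.0286]
tool_rot: [-0.001, 1.0, -0.022, 0.002]
contact_force: [0.4, 3.6, 1.5]
gripper_width: 0.0554
gripper_force: 1.2
clock: 42.82
position: [0.5016, 0.1566, 0.0279]
tool_rot: [-0.001, 1.0, -0.022, 0.0]
contact_force: [-2.5, 6.5, 4.0]
gripper_width: 0.034
gripper_force: 4.4
```

```bash
python3 -m handwheel '[0,0,0,0,0,0,0,0,0,0,0,0,0,0,0,0]' 1 30; python3 -m handwheel '[0,0,0.008,0,0,0,0,0]'; python3 -m handwheel '[0,0,0.006,0,0,0,0,0]'
```

```text
clock: 43.32
position: [0.5015, 0.1544, 0.0284]
tool_rot: [0.001, 1.0, -0.022, -0.0]
contact_force: [-4.0, -4.0, 10.5]
gripper_width: 0.0282
gripper_force: 29.5
clock: 43.58
position: [0.5014, 0.1544, 0.0288]
tool_rot: [0.001, 1.0, -0.022, 0.0]
contact_force: [2.4, -4.1, -3.8]
gripper_width: 0.0275
gripper_force: 31.2
clock: 43.82
position: [0.501, 0.1544, 0.0295]
tool_rot: [0.001, 1.0, -0.022, 0.0]
contact_force: [5.2, -3.1, -10.5]
gripper_width: 0.0277
gripper_force: 31.0
```

```bash
python3 -m handwheel '[0,0,0,0,0,0,0,0,0,0,0,0]' 0.25; python3 -m handwheel '[0,0,0,0,0,0,0,0]' 0.18
```

```text
clock: 44.2
position: [0.5017, 0.1557, 0.0314]
tool_rot: [-0.0, 1.0, -0.022, 0.0]
contact_force: [3.0, 2.6, -3.4]
gripper_width: 0.0321
gripper_force: 6.5
clock: 44.45
position: [0.5015, 0.1555, 0.0315]
tool_rot: [0.0, 1.0, -0.022, 0.0]
contact_force: [2.3, 1.3, -0.5]
gripper_width: 0.035
gripper_force: 1.0
```

```bash
python3 -m handwheel '[0,0,0,0,0,0,0,0]' 0.08; python3 -m handwheel '[0,0,0,0,0,0,0,0,0,0,0,0,0,0,0,0]' -1; python3 -m handwheel '[0,0,0.1,0,0,0,0.15,0,0,0,0.15,0,0,0,0,0]'; python3 - <<'E'
from m import *
s=cam("side"); np.savez("s8.npz",**s)
# compare forceps B now with picture of locked (s.npz) and open (s7.npz) at moving ring
a=dict(np.load("s.npz"))["pixels"].astype(int); b=dict(np.load("s7.npz"))["pixels"].astype(int); c=s["pixels"].astype(int)
sl=(slice(255,290),slice(295,330))
print("vs locked",abs(c[sl]-a[sl]).mean(),"vs open",abs(c[sl]-b[sl]).mean())
hsv=cv2.cvtColor(s["pixels"],cv2.COLOR_RGB2HSV)
for nm,P in (("locked0",a),("open",b),("now",c)):
    g=(P[sl].min(2)>120)&(np.ptp(P[sl],axis=2)<40); v,u=np.nonzero(g); print(nm,len(u),u.mean().round(1),v.mean().round(1),v.max())
E
```

```text
clock: 44.7
position: [0.5009, 0.1551, 0.0309]
tool_rot: [0.0, 1.0, -0.022, -0.001]
contact_force: [-0.4, -0.5, -0.5]
gripper_width: 0.0391
gripper_force: 0.0
clock: 45.2
position: [0.5014, 0.1554, 0.0312]
tool_rot: [0.0, 1.0, -0.022, -0.0]
contact_force: [-0.2, 0.1, 0.6]
gripper_width: 0.085
gripper_force: 0.0
clock: 45.7
position: [0.5044, 0.1561, 0.1563]
tool_rot: [-0.001, 1.0, -0.022, 0.005]
contact_force: [0.2, 1.1, -0.8]
gripper_width: 0.0855
gripper_force: 0.0
vs locked 12.734965986394558 vs open 23.317278911564625
locked0 225 16.6 11.1 22
open 208 15.1 14.6 28
now 233 16.9 10.8 21
```

B is locked: its ring matches the starting locked position, slightly tighter. Checking that raw_1 is upright and raw_2 has not moved.

```bash
python3 - <<'E'
from m import *
s=dict(np.load("s8.npz")); b=dict(np.load("s7.npz")); s5=dict(np.load("s5.npz")); s0=dict(np.load("s.npz"))
def dark(c,x0,y0,x1,y1):
    P=c["pixels"][y0:y1,x0:x1].astype(int); g=(P.max(2)<135)&(np.ptp(P,axis=2)<22); v,u=np.nonzero(g); return len(u),(u.mean()+x0).round(1),(v.mean()+y0).round(1),u.min()+x0,u.max()+x0,v.min()+y0,v.max()+y0
print("head before",dark(b,240,233,272,252)); print("head now",dark(s,240,233,272,252)); print("foot before",dark(b,240,258,272,275)," now",dark(s,240,258,272,275))
print("r2",dark(s0,285,285,330,345),dark(s,285,285,330,345))
E
```

```text
head before (82, np.float64(255.1), np.float64(245.2), np.int64(250), np.int64(260), np.int64(239), np.int64(251))
head now (76, np.float64(254.9), np.float64(245.4), np.int64(250), np.int64(260), np.int64(240), np.int64(251))
foot before (172, np.float64(257.3), np.float64(264.0), np.int64(247), np.int64(271), np.int64(258), np.int64(274))  now (185, np.float64(257.3), np.float64(264.0), np.int64(247), np.int64(271), np.int64(258), np.int64(274))
r2 (300, np.float64(306.8), np.float64(321.6), np.int64(299), np.int64(314), np.int64(299), np.int64(335)) (297, np.float64(306.8), np.float64(321.7), np.int64(299), np.int64(314), np.int64(299), np.int64(335))
```

```bash
python3 -m handwheel '[-0.0105,0.054,0,0.053,-0.0105,0.054,0,0.053,-0.0105,0.054,0,0.053,-0.0105,0.054,0,0.053,-0.0105,0.054,0,0.053,-0.0105,0.054,0,0.053,-0.0105,0.054,0,0.053,-0.0105,0.054,0,0.053,-0.0105,0.054,0,0.053,-0.0105,0.054,0,0.053]' 0; python3 -m handwheel '[0,0,0,0,0,0,0,0]'; python3 -m handwheel '[0,0,-0.17,0,0,0,-0.1,0,0,0,-0.05,0,0,0,0,0]'; python3 -m handwheel '[0,0,0,0,0,0,0,0,0,0,0,0,0,0,0,0,0,0,0,0]' 1 30
```

```text
clock: 47.0
position: [0.4686, 0.3173, 0.1488]
tool_rot: [-0.001, 0.687, 0.726, -0.002]
contact_force: [-0.3, -0.5, 0.3]
gripper_width: 0.0427
gripper_force: 0.0
clock: 47.25
position: [0.4694, 0.3168, 0.1499]
tool_rot: [-0.0, 0.69, 0.724, -0.001]
contact_force: [0.5, -0.5, 0.2]
gripper_width: 0.0429
gripper_force: 0.0
clock: 47.75
position: [0.4695, 0.3167, 0.0543]
tool_rot: [-0.0, 0.69, 0.724, -0.001]
contact_force: [0.3, -0.4, 0.8]
gripper_width: 0.0426
gripper_force: 0.0
clock: 48.38
position: [0.4712, 0.3181, 0.0571]
tool_rot: [0.001, 0.689, 0.724, 0.002]
contact_force: [0.2, -0.7, 6.6]
gripper_width: 0.0095
gripper_force: 31.3
```

```bash
python3 -m handwheel '[0,0,0.16,0,0,0,0.16,0,0,0,0,0]'; python3 -m handwheel '[0.0647,-0.153,0,-0.0565,0.0647,-0.153,0,-0.0565,0.0647,-0.153,0,-0.0565,0.0647,-0.153,0,-0.0565,0.0647,-0.153,0,-0.0565,0.0647,-0.153,0,-0.0565,0.0647,-0.153,0,-0.0565,0.0647,-0.153,0,-0.0565,0.0647,-0.153,0,-0.0565,0.0647,-0.153,0,-0.0565]'; python3 -m handwheel '[0,0,0,0,0,0,0,0]'
```

```text
clock: 48.75
position: [0.4724, 0.3189, 0.1564]
tool_rot: [0.001, 0.689, 0.724, 0.004]
contact_force: [0.0, -0.4, -1.0]
gripper_width: 0.0093
gripper_force: 30.4
clock: 50.0
position: [0.6634, -0.1427, 0.149]
tool_rot: [-0.0, 0.997, -0.08, -0.002]
contact_force: [0.2, 0.6, -1.9]
gripper_width: 0.0099
gripper_force: 30.3
clock: 50.25
position: [0.663, -0.141, 0.1493]
tool_rot: [-0.001, 0.997, -0.077, -0.002]
contact_force: [0.7, 0.6, -0.9]
gripper_width: 0.0098
gripper_force: 30.3
```

```bash
python3 -m handwheel '[0,-0.002,-0.16,0,0,0,-0.12,0,0,0,-0.026,0,0,0,0,0,0,0,0,0]'; python3 -m handwheel '[-0.057,0.01,0,0,-0.057,0.01,0,0,0,0,0,0]'; python3 -m handwheel '[-0.054,0.009,0,0,0,0,0,0,0,0,0,0]'
```

```text
clock: 50.88
position: [0.6655, -0.1421, 0.0619]
tool_rot: [0.0, 0.997, -0.077, 0.002]
contact_force: [0.9, -0.9, -0.5]
gripper_width: 0.0093
gripper_force: 30.3
clock: 51.25
position: [0.6301, -0.1362, 0.0612]
tool_rot: [0.0, 0.997, -0.077, 0.001]
contact_force: [0.5, -0.5, -0.3]
gripper_width: 0.0096
gripper_force: 30.3
clock: 51.62
position: [0.6148, -0.1338, 0.0603]
tool_rot: [0.0, 0.997, -0.077, 0.001]
contact_force: [-0.2, -0.2, -1.1]
gripper_width: 0.0093
gripper_force: 30.3
```

```bash
python3 -m handwheel '[-0.005,0.001,-0.008,0,0,0,0,0]'; python3 -m handwheel '[0,0,-0.008,0,0,0,0,0]'; python3 -m handwheel '[0,0,-0.007,0,0,0,0,0]'; python3 -m handwheel '[0,0,-0.005,0,0,0,0,0]'
```

```text
clock: 51.88
position: [0.6121, -0.1331, 0.0566]
tool_rot: [-0.0, 0.997, -0.077, -0.0]
contact_force: [0.7, 0.9, -0.7]
gripper_width: 0.009
gripper_force: 30.3
clock: 52.12
position: [0.612, -0.1331, 0.0543]
tool_rot: [-0.0, 0.997, -0.077, -0.0]
contact_force: [0.5, -0.2, -0.8]
gripper_width: 0.0102
gripper_force: 30.4
clock: 52.38
position: [0.6124, -0.1332, 0.0541]
tool_rot: [0.0, 0.997, -0.077, -0.0]
contact_force: [-3.6, 1.3, 7.4]
gripper_width: 0.0092
gripper_force: 31.5
clock: 52.62
position: [0.6126, -0.1332, 0.0541]
tool_rot: [0.0, 0.997, -0.077, -0.0]
contact_force: [-7.5, 1.8, 13.6]
gripper_width: 0.0092
gripper_force: 32.5
```

```bash
python3 -m handwheel '[0,0,0.011,0,0,0,0,0]'; python3 -m handwheel '[0,0,0,0,0,0,0,0,0,0,0,0,0,0,0.15,0,0,0,0.18,0]' 0.2; python3 -m handwheel '[-0.167,0.039,0,0,-0.167,0.039,0,0,0,0,0,0,0,0,0,0,0,0,0,0]' -1 30; python3 - <<'E'
from m import *
s=cam("side"); np.savez("s9.npz",**s)
P=s["pixels"].astype(int)
u,v=proj(s,(.613,-.132,.057)); print("expected head",round(u,1),round(v,1))
x0,y0,x1,y1=int(u)-14,int(v)-14,int(u)+14,int(v)+30
Q=P[y0:y1,x0:x1]; g=(Q.max(2)<135)&(np.ptp(Q,axis=2)<22); 
for r in g[::2]: print("".join("#" if k else "." for k in r))
E
```

```text
clock: 52.88
position: [0.6123, -0.1332, 0.0544]
tool_rot: [0.0, 0.997, -0.077, 0.0]
contact_force: [0.3, 0.1, -1.0]
gripper_width: 0.0094
gripper_force: 30.3
clock: 53.5
position: [0.6109, -0.1328, 0.1525]
tool_rot: [-0.0, 0.997, -0.077, -0.002]
contact_force: [1.2, -0.7, -0.5]
gripper_width: 0.0339
gripper_force: 0.0
clock: 54.12
position: [0.5133, -0.1102, 0.1541]
tool_rot: [0.0, 0.997, -0.077, 0.001]
contact_force: [0.9, 0.6, 0.4]
gripper_width: 0.085
gripper_force: 0.0
expected head 274.8 181.8
####........................
#####.......................
#####.......................
#####.......................
............................
.............#####..........
............#######.........
...........#......##........
...........###..............
.............#####..........
..............###...........
..............########......
..............###...#######.
..........#######....#...###
..............####.#########
...........##########.......
..........###########.......
..........###########.......
............######..........
............................
...........................#
............................
```

Upright in A's jaws, with the head at the expected pixel. Now squeezing handles A.

```bash
python3 -m handwheel '[-0.003,0,-0.17,0,0,0,-0.17,0,0,0,-0.077,0,0,0,0,0]'; python3 -m handwheel '[-0.002,-0.008,0,0,-0.001,-0.008,0,0,0,0,0,0]' -0.3 30; python3 -m handwheel '[0,0,0,0,0,0,0,0,0,0,0,0,0,0,0,0]' 0.2 30; python3 -m handwheel '[0,0,0,0,0,0,0,0,0,0,0,0,0,0,0,0]' 1 30; python3 -m handwheel '[0,0,0.008,0,0,0,0,0]'; python3 -m handwheel '[0,0,0.006,0,0,0,0,0]'; python3 -m handwheel '[0,0,0,0,0,0,0,0,0,0,0,0]' 0.25; python3 -m handwheel '[0,0,0,0,0,0,0,0]' 0.18
```

```text
clock: 54.68
position: [0.5103, -0.1095, 0.0262]
tool_rot: [-0.0, 0.997, -0.077, -0.002]
contact_force: [-0.5, -0.9, 0.6]
gripper_width: 0.0857
gripper_force: 0.0
clock: 55.05
position: [0.5112, -0.1148, 0.0297]
tool_rot: [0.0, 0.997, -0.077, 0.001]
contact_force: [-0.1, 2.1, 1.5]
gripper_width: 0.0554
gripper_force: 1.1
clock: 55.55
position: [0.5103, -0.1139, 0.0289]
tool_rot: [-0.001, 0.997, -0.077, 0.0]
contact_force: [-1.6, 6.2, 5.3]
gripper_width: 0.0341
gripper_force: 4.9
clock: 56.05
position: [0.51, -0.1162, 0.0296]
tool_rot: [0.002, 0.997, -0.076, -0.0]
contact_force: [-5.2, -3.9, 7.0]
gripper_width: 0.0278
gripper_force: 29.8
clock: 56.3
position: [0.5099, -0.1161, 0.0299]
tool_rot: [0.002, 0.997, -0.077, 0.001]
contact_force: [1.7, -7.0, -7.1]
gripper_width: 0.0275
gripper_force: 30.8
clock: 56.55
position: [0.5095, -0.1161, 0.0306]
tool_rot: [0.002, 0.997, -0.077, 0.0]
contact_force: [4.2, -8.4, -12.6]
gripper_width: 0.0274
gripper_force: 31.1
clock: 56.92
position: [0.5104, -0.1147, 0.0325]
tool_rot: [0.0, 0.997, -0.077, 0.001]
contact_force: [3.2, -0.4, -4.3]
gripper_width: 0.032
gripper_force: 7.6
clock: 57.18
position: [0.5099, -0.1146, 0.0326]
tool_rot: [0.0, 0.997, -0.077, -0.0]
contact_force: [0.5, 0.2, -0.2]
gripper_width: 0.0353
gripper_force: 0.0
```

Same pattern as B, so it is locked. Opening, backing away, and checking the whole scene numerically against the first pictures.

```bash
python3 -m handwheel '[0,0,0,0,0,0,0,0]' 0.08; python3 -m handwheel '[0,0,0,0,0,0,0,0,0,0,0,0,0,0,0,0]' -1; python3 -m handwheel '[0,0,0.1,0,0,0,0.15,0,0,0,0.2,0,-0.05,-0.18,0.05,0,-0.05,-0.18,0.05,0,-0.05,-0.18,0,0,-0.05,-0.18,0,0,-0.1,-0.17,0,0,-0.1,-0.17,0,0,-0.1,-0.17,0,0]';python3 -m handwheel '[0,-0.18,0,0,0,-0.1,0,0,0,0,0,0,0,0,0,0]'; python3 - <<'E'
from m import *
s=cam("side"); t=cam("top"); s0=dict(np.load("s.npz")); t0=dict(np.load("t.npz")); s9=dict(np.load("s9.npz"))
for nm,sl in (("ringA",(slice(190,222),slice(305,345))),("ringB",(slice(255,290),slice(295,330)))):
    for k,c in(("locked0",s0),("open/prev",s9),("now",s)):
        P=c["pixels"][sl].astype(int); g=(P.min(2)>120)&(np.ptp(P,axis=2)<40); v,u=np.nonzero(g); print(nm,k,len(u),u.mean().round(1),v.mean().round(1),v.max())
def grey(P): return (P.max(2)<135)&(np.ptp(P,axis=2)<22)
for k,c in(("before",s9),("now",s)):
    for nm,b in(("rawA head",(262,170,290,190)),("rawB head",(240,233,272,252))):
        g=grey(c["pixels"][b[1]:b[3],b[0]:b[2]].astype(int)); v,u=np.nonzero(g); print(nm,k,len(u),u.mean().round(1)+b[0],v.mean().round(1)+b[1])
print("yellow side",[b for b in blobs(s,(17,130,90),(28,255,255))[0] if b[0][1]<250 and b[0][0]>200])
d=(np.abs(t["pixels"].astype(int)-t0["pixels"]).max(2)>50).astype(np.uint8); d=cv2.morphologyEx(d,cv2.MORPH_OPEN,np.ones((2,2)))
n,l,st,ce=cv2.connectedComponentsWithStats(d)
for i in range(1,n):
    if st[i][4]>12: print("chg",onz(t,*ce[i],.03)[:2].round(3),st[i][4])
E
```

```text
clock: 57.42
position: [0.5101, -0.1146, 0.0325]
tool_rot: [0.0, 0.997, -0.077, -0.0]
contact_force: [0.5, -0.6, 0.3]
gripper_width: 0.0394
gripper_force: 0.0
clock: 57.92
position: [0.5101, -0.1146, 0.0324]
tool_rot: [0.0, 0.997, -0.077, -0.0]
contact_force: [0.0, -0.5, -0.4]
gripper_width: 0.0855
gripper_force: 0.0
clock: 59.18
position: [0.3589, -0.485, 0.1974]
tool_rot: [0.0, 0.997, -0.077, 0.0]
contact_force: [1.1, 0.1, 0.3]
gripper_width: 0.0855
gripper_force: 0.0
clock: 59.68
position: [0.3601, -0.5669, 0.197]
tool_rot: [-0.001, 0.997, -0.077, -0.0]
contact_force: [0.0, -0.1, -0.5]
gripper_width: 0.0857
gripper_force: 0.0
ringA locked0 140 14.9 10.4 18
ringA open/prev 124 13.7 12.6 22
ringA now 149 15.1 10.3 18
ringB locked0 225 16.6 11.1 22
ringB open/prev 230 16.9 10.8 21
ringB now 227 17.0 10.8 21
rawA head before 70 273.2 181.1
rawB head before 76 254.9 245.4
rawA head now 61 272.2 180.3
rawB head now 76 254.9 245.4
yellow side [([298, 142, 14, 29, 219], [305.4, 156.4]), ([327, 144, 14, 31, 210], [333.9, 159.7])]
chg [0.652 0.117] 97
chg [0.609 0.153] 38
chg [0.571 0.299] 150
chg [ 0.661 -0.149] 83
chg [0.595 0.134] 22
chg [ 0.617 -0.132] 70
chg [0.468 0.298] 124
chg [ 0.559 -0.332] 472
chg [ 0.511 -0.105] 16
chg [ 0.477 -0.332] 441
chg [ 0.273 -0.618] 2574
chg [0.15  0.017] 147
chg [ 0.187 -0.183] 18
chg [ 0.182 -0.306] 521
chg [0.077 0.166] 276
chg [0.126 0.008] 20
chg [ 0.124 -0.022] 28
```

```bash
python3 - <<'E'
from m import *
t=cam("top")
for (x,y) in((.5605,-.354),(.481,-.354),(.564,-.301),(.480,-.299)):
    out=[]
    for z in(.012,.072):
        u,v=[int(round(q)) for q in proj(t,(x,y,z))]; P=cv2.cvtColor(t["pixels"][v-2:v+3,u-2:u+3],cv2.COLOR_RGB2HSV).reshape(-1,3); out.append(((P[:,0]>14)&(P[:,0]<32)&(P[:,1]>100)).mean())
    print((x,y),"yellow at foot/head",out)
E
```

```text
(0.5605, -0.354) yellow at foot/head [np.float64(1.0), np.float64(0.88)]
(0.481, -0.354) yellow at foot/head [np.float64(1.0), np.float64(0.96)]
(0.564, -0.301) yellow at foot/head [np.float64(1.0), np.float64(0.84)]
(0.48, -0.299) yellow at foot/head [np.float64(1.0), np.float64(1.0)]
```

```bash
python3 -c "
from workcell import bot
print(bot.hand_in())"
```

```text
the job is handed in; nothing more can be done
None
```

I handed the job in at about 60 s: all four polished rings stand in the tray and a raw casting is locked in each forceps, both confirmed by camera measurements, but I viewed 15 pictures, one over the limit of 14.

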